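# Set the bottle shaker to fast and start it

### The arm

A 6-joint arm with a two-finger parallel gripper is mounted at the origin on the work surface. World frame = base frame: x ahead of the robot, y to its left, z up, the work surface at z = 0. Lengths are in m, angles in rad, forces in N, time in s.
With the tool pointing down it reaches from about 0.275 to 0.75 m from the base axis. Payload 10.2 kg.
Tool frame: the origin (TCP) lies midway between the tips of the shut fingers; the grasp point (between the pads) lies 19 mm behind it; z points along the fingers, y is the line along which they close (so a half turn about z gives the same grasp; the last joint's range is limited). The gripper opens to 88 mm and grips with 3 to 60 N. Pads are 18 mm wide; open, the fingers measure 123 mm over their backs; the gripper's body (75 mm by 187 mm) begins 45 mm behind the grasp point.
Start: joints at [-1.349, 0.313, 1.498, -0, 1.331, -0.223], TCP at [0.226, -0.474, 0.239] pointing down, gripper open.
Joint ranges: [-2.94, 2.94], [-0.97, 2.17], [0.19, 2.56], [-1.23, 4.37], [0.02, 3.11], [-2.88, 2.88]. Speed limits (rad/s): [2.39, 2.39, 3.01, 3.14, 3.14, 3.14].

### API

Orientations are given as a unit quaternion [x, y, z, w].
In Python, from plant import r gives the robot as it stands. The module is installed in compiled form; this text tells all that it offers. Calls block until the motion is done:
- r.reach(position, orientation): joint-space move of the TCP to a pose.
- r.line_to(position, rotation=None, vel=0.15, max_force=None): straight line of the TCP; rotation=None keeps the orientation; vel is the mean speed in m/s. With max_force (N) it stops when the force on the tool has changed by that much, and returns True; else False.
- r.goto_joints(angles): joint-space move.
- r.release() and r.gripper_close(): open the fingers fully, or close them until they stop; the grip force is fixed at half the most.
- r.pause(seconds).
- r.inverse_kinematics(position, orientation): joint angles nearest the present ones, or None.
- r.get_obs(): the state.
- r.get_image(name): name is "scene" or "top"; returns the picture (420x560x3 uint8, blue, green, red); there is no depth.
- r.get_calibration(name): a dict with "fx", "fy", "cx", "cy" (pixels), "xyz" and "attitude" of the camera in the world. Camera axes: x right, y down, z forward; pixel columns grow to the right and rows downward; lengths in m; the calibration is good to about 2 mm. A picture is of the moment at which its call begins. get_calibration takes no time and is no camera call.
A pose or a line that the arm cannot do raises r.PlanningError and nothing moves.
- r.sign_off(): hands the job in; it is judged then, once.
The state is a dict: "time_s": time; "joint_positions": joint angles; "qd": joint speeds; "joint_efforts": joint torques, N m; "position": TCP position; "orientation": TCP orientation; "ft_force": force on the tool from outside, world axes, zero at the start; "ft_torque": the same for the moment, N m; "gripper_width": opening from 0.0 (shut) to 1.0 (fully open); "finger_force": force on a finger pad.
Only numpy, scipy, OpenCV 4.12 (cv2) and the standard library are available. Lean on these libraries where they do the work, as an engineer would, in place of code of your own. Each camera call takes 0.05 s, during which the arm holds its last target. There are 200 camera calls.

### The job

With the fingertips only, push the red speed lever on the console from off, past its first detent (slow), all the way home to its second stop (fast), without pulling the knob up out of its gate. Then press the green start button fully down and let go. Do not press the red stop button, do not pick up or carry anything, and leave the bottles, jars and tools where they stand.

Things in the scene. Friction and masses are not known exactly. Their poses are not given: they have to be found in the camera images.
- console: Fixed speed console of the bottle shaker: grey box with a blue top, 180 (x) by 240 (y) by 85 mm tall, yaw up to 0.45 rad either way. Origin at the centre of its underside, z up; own -x faces the robot, own +y to the robot's left. A straight slot runs along its own y across the top, 30 mm from the centre towards own -x. White marks beside the slot: a ring at off (own y = -35 mm), one bar at slow (y = 0), two bars at fast (y = +35 mm).
- speed_lever (a joint): Travel in m along the console's own +y: 0 = off (as found), 0.035 = slow (first detent, a notch with 2 mm of play), 0.070 = fast (second stop, rigid end). Takes 7 to 10 N to leave off, 8 to 15 N to leave slow; a weaker push stays in the notch. Past half-way between two positions it runs on into the next by itself; let go sooner, it goes back. It stays where it has settled.
- lever_knob (a point): Centre of the lever's red knob: upright round knob 32 mm across and 38 mm tall on a 12 mm steel stem. The centre is 43 mm above the console's top (128 mm above the table); knob underside 24 mm and its top 62 mm above the console's top. The nearest other thing is the small jar on the console, at least 45 mm clear of the knob.
- lever_lift (a joint): How far the knob is pulled up out of its gate, m: 0 = down in the gate, held by a 12 N spring (16 N at 10 mm). More than 10 mm is a failure. When withdrawing, back the finger off sideways before raising it, so that it does not drag the knob up.
- start_button_top (a point): Centre of the top face of the green start button, 36 mm across, pressed straight down, on a fixed grey and yellow station, 80 by 80 by 55 mm tall; it stands left or right of the console and changes places with the stop station.
- start_button (a joint): Green button's travel in m: 0 = up, 0.006 = fully down, which takes 5 N; it springs back when let go.
- stop_button_top (a point): Centre of the top face of the red stop button, same size, on the other station. Leave alone. (Unlisted fixed equipment stands along the far and side edges of the table, up to 230 mm tall.)
- stop_button (a joint): Red button's travel in m, 0 = up.
- deck_jar: Loose bystander: small amber jar with white cap, 40 mm across, 55 mm tall, standing on the console's top near its far edge, towards the left. Origin at the centre of its underside.
- clear_bottle: Loose bystander: clear sample bottle, 48 mm across, 130 mm tall, on the table beyond the left station. Origin at the centre of its underside.
- amber_bottle: Loose bystander: amber sample bottle, 48 mm across, 130 mm tall, on the table beyond the right station. Origin at the centre of its underside.
- dark_bottle: Loose bystander: dark brown sample bottle, 48 mm across, 130 mm tall, on the left of the table. Origin at the centre of its underside.
- spatula: Loose bystander: steel spatula, 200 mm long, lying flat on the right of the table. Origin at the middle of its length, on its underside.

How it is judged:
By the outcome, as a careful person would: the job done as asked, in the order asked, and still so for the second after the job is handed in, with the robot touching nothing.
It also fails if it takes over 48 s, if anything falls off the work surface, if the arm or the gripper's body presses on something with over 40 N, if the wrist force passes 120 N, or if a joint passes its speed limit or range.

## Working session

There is one attempt and no reset: what is moved stays moved. The work goes in short steps, each a Python script; the robot and the scene stay as the last script left them, time stands still between calls to the robot, and variables do not carry over. Pictures are saved under pics/ and viewed, at most 10 in all, crops included, and the job is handed in when it is done.

```bash
mkdir -p pics; python3 - <<'E'
from plant import r
import cv2
for n in("scene","top"):
    cv2.imwrite(f"pics/{n}0.png",cv2.resize(r.get_image(n),(784,588))); print(r.get_calibration(n))
o=r.get_obs();print(o["time_s"],o["orientation"],o["position"])
E
```

```text
{'fx': 389.39517358203165, 'fy': 389.39517358203165, 'cx': 279.816781098141, 'cy': 208.5454898507628, 'xyz': array([1.23284212, 0.2575251 , 0.65793351]), 'attitude': array([ 0.49137575,  0.74128706, -0.37801191, -0.25719714])}
{'fx': 455.1293493208926, 'fy': 455.1293493208926, 'cx': 285.22987464430105, 'cy': 209.18952098299863, 'xyz': array([ 0.28829547, -0.02835812,  1.45514568]), 'attitude': array([ 0.71025015, -0.69932968,  0.06142897, -0.05204992])}
0.1 [ 9.75364042e-01  2.20600769e-01 -2.39374950e-05 -5.35162328e-04] [ 0.22583919 -0.47371804  0.23826102]
```

View pics/top0.png

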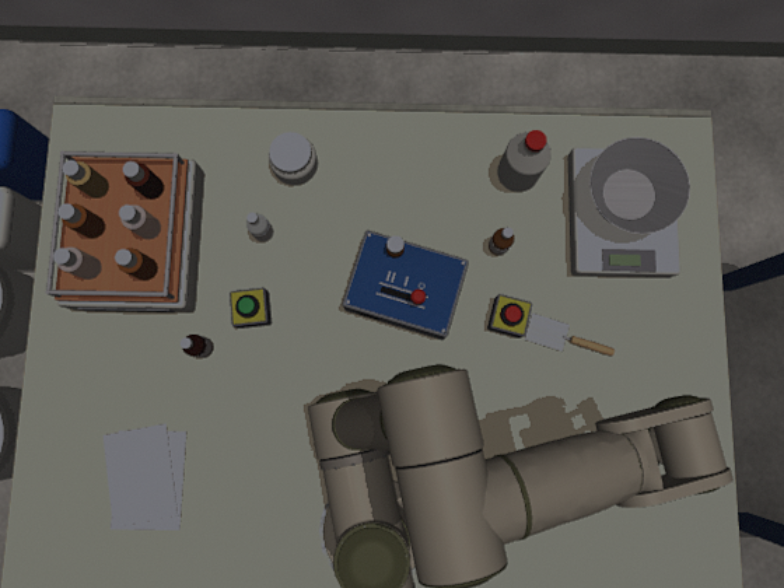

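View pics/scene0.png

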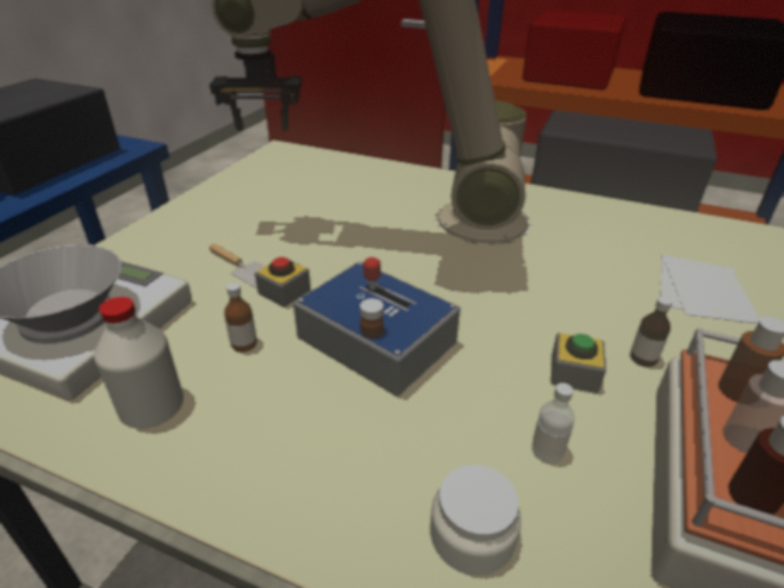

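The top view (784 px scale) shows the console corners at (368,233), (467,261), (444,335) and (344,305). The knob is at (419,297), the green button at (247,306) on the left, and the red one at (512,315) on the right. In the scene view the knob is at (372,268) and the green button at (582,344).

```bash
cat > h.py <<'E'
from plant import r
import numpy as np, cv2
from scipy.spatial.transform import Rotation as R
def px(n,u,v,z,s=1.4):
    c=r.get_calibration(n); d=R.from_quat(c["attitude"]).apply([(u/s-c["cx"])/c["fx"],(v/s-c["cy"])/c["fy"],1])
    return c["xyz"]+d*(z-c["xyz"][2])/d[2]
def proj(n,p,s=1.4):
    c=r.get_calibration(n); q=R.from_quat(c["attitude"]).inv().apply(np.array(p)-c["xyz"])
    return s*(c["fx"]*q[0]/q[2]+c["cx"]),s*(c["fy"]*q[1]/q[2]+c["cy"])
E
python3 - <<'E'
from h import *
np.set_printoptions(precision=4,suppress=True)
C=np.array([px("top",*p,.085) for p in[(368,233),(467,261),(444,335),(344,305)]])
print(C,C.mean(0)); 
for a,b in((0,1),(3,2),):
    d=C[a]-C[b];print(np.linalg.norm(d),np.arctan2(-d[0],d[1]))
for a,b in((0,3),(1,2)):
    d=C[a]-C[b];print(np.linalg.norm(d),np.arctan2(d[1],d[0]))
print("knob",px("top",419,297,.147),px("scene",372,268,.128))
print("green",px("top",247,306,.065),px("scene",582,342,.065), proj("top",[0.47,.28,.055]))
print("red",px("top",512,315,.065),px("scene",281,266,.065))
im=r.get_image("top")[150:260,150:390];cv2.imwrite("pics/crop.png",cv2.resize(im,None,fx=3.3,fy=3.3,interpolation=cv2.INTER_CUBIC))
im=r.get_image("scene")[170:290,190:450];cv2.imwrite("pics/crop2.png",cv2.resize(im,None,fx=3,fy=3,interpolation=cv2.INTER_CUBIC))
E
```

```text
[[ 0.6434  0.0262  0.085 ]
 [ 0.584  -0.1928  0.085 ]
 [ 0.42   -0.1427  0.085 ]
 [ 0.4818  0.0746  0.085 ]] [ 0.5323 -0.0587  0.085 ]
0.2269307811635794 -0.26488085897989816
0.22595253395597883 -0.2771226925024969
0.1686676762774276 -0.2913825059324245
0.17146155642730124 -0.29675710893240825
knob [ 0.4924 -0.0853  0.147 ] [ 0.4936 -0.0831  0.128 ]
green [0.4789 0.2887 0.065 ] [0.472  0.2899 0.065 ] (np.float64(251.75664000690645), np.float64(310.70458006886696))
red [ 0.4685 -0.2942  0.065 ] [ 0.4714 -0.293   0.065 ]
```

View pics/crop.png

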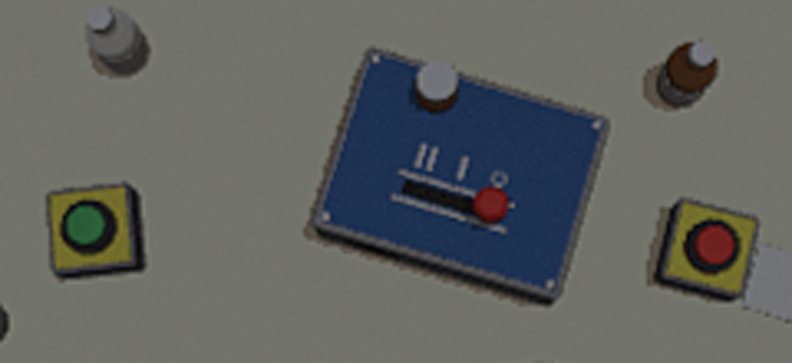

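View pics/crop2.png

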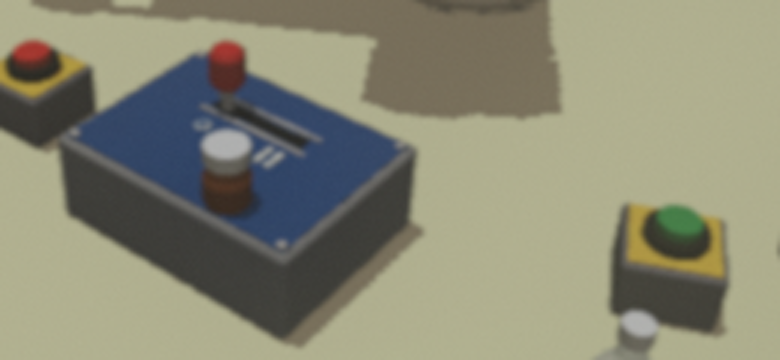

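```bash
cat >> h.py <<'E'
psi=-0.28; X=np.array([np.cos(psi),np.sin(psi),0]); Y=np.array([-np.sin(psi),np.cos(psi),0])
Q=R.from_matrix(np.c_[Y,X,[0,0,-1]]).as_quat()
K=np.array([.4935,-.0842,0]); G=np.array([.476,.289,0])
def at(s,z): return K+Y*s+[0,0,z]
E
python3 - <<'E'
from h import *
np.set_printoptions(precision=4,suppress=True)
# green button height by triangulation
from scipy.optimize import least_squares
f=lambda p:np.r_[proj("top",p),proj("scene",p)]-[245.6,306.3,583.8,341]
s=least_squares(f,[.476,.289,.065]);print("green",s.x,s.fun)
r.gripper_close()
r.reach(at(-.055,.25),Q)
r.line_to(at(-.055,.118),vel=.12)
o=r.get_obs();print(o["time_s"],o["position"],at(-.055,.118),o["ft_force"])
for n in("scene","top"):
    i=r.get_image(n); i=i[120:290,190:450] if n=="scene" else i[130:270,200:400]
    cv2.imwrite(f"pics/{n}1.png",cv2.resize(i,None,fx=3,fy=3,interpolation=cv2.INTER_CUBIC))
E
```

```text
green [0.4772 0.2914 0.0718] [-0.5375  0.0373 -0.3952  0.0033]
4.3 [ 0.4786 -0.1372  0.1186] [ 0.4783 -0.1371  0.118 ] [ 0.587  -0.1972 -0.0073]
```

View pics/scene1.png

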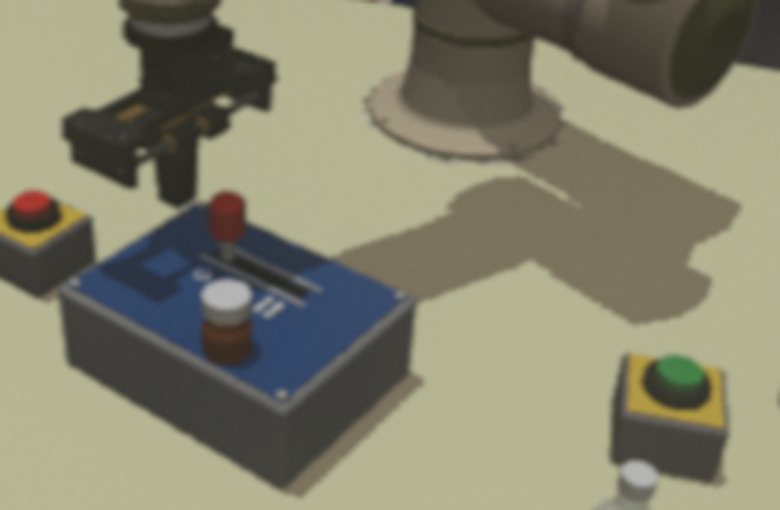

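The shut fingers (177,195) stand behind the knob (227,215), lined up with the slot. I'll push now.

```bash
python3 - <<'E'
from h import *
np.set_printoptions(precision=4,suppress=True)
def st(l):
    o=r.get_obs();p=o["position"];print(l,o["time_s"],p,"s",(p-K)@Y,"F",o["ft_force"])
print(r.line_to(at(.053,.118),vel=.04,max_force=28)); st("end")
i=r.get_image("top")[130:270,200:400]
cv2.imwrite("pics/top2.png",cv2.resize(i,None,fx=3,fy=3,interpolation=cv2.INTER_CUBIC))
E
```

```text
True
end 6.875 [ 0.5066 -0.0384  0.118 ] s 0.04761883260451134 F [-1.5202 -7.1629  2.1524]
```

The push stopped on force at s = 0.0476 m, close to the 0.045 m expected at the end stop. I'll back off along the slot, raise and look.

```bash
python3 - <<'E'
from h import *
np.set_printoptions(precision=4,suppress=True)
r.line_to(at(.01,.118),vel=.08); r.line_to(at(-.0,.25),vel=.2)
r.reach([.4765,.290,.20],Q)
o=r.get_obs();print(o["time_s"],o["position"],o["ft_force"])
a=r.get_image("scene")[120:290,190:450]
cv2.imwrite("pics/s3.png",cv2.resize(a,None,fx=3,fy=3,interpolation=cv2.INTER_CUBIC))
E
```

```text
9.7667 [0.477  0.2892 0.2   ] [ 0.3189 -0.5959  0.7692]
```

View pics/s3.png

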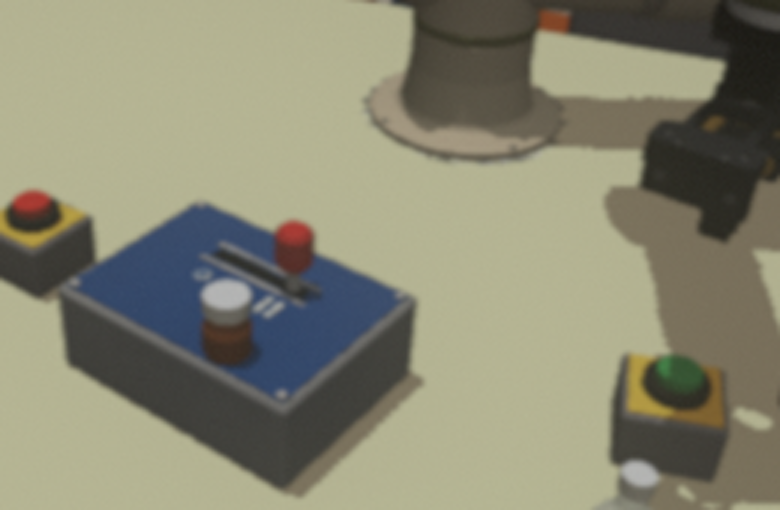

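The knob now sits at the fast end (295,250), with its stem at the slot end by the two bars. I'll check that by projection, then press the start button with the tool yawed a little away from the dark bottle.

```bash
python3 - <<'E'
from h import *
np.set_printoptions(precision=4,suppress=True)
for t in(.06,.07):
    u,v=proj("scene",at(t,.128),1);print("knob pred crop",t,(u-190)*3,(v-120)*3)
def st(l):
    o=r.get_obs();print(l,o["time_s"],o["position"],"F",o["ft_force"])
a=.15
q=R.from_matrix(np.c_[[-np.sin(a),np.cos(a),0],[np.cos(a),np.sin(a),0],[0,0,-1]]).as_quat()
p=np.array([.4768,.2905,0])
r.reach(p+[0,0,.15],q); r.line_to(p+[0,0,.09],vel=.1); st("above")
print(r.line_to(p+[0,0,.052],vel=.03,max_force=18)); st("down")
r.pause(.3); st("hold")
a=r.get_image("scene")[120:290,300:560]
cv2.imwrite("pics/s4.png",cv2.resize(a,None,fx=3,fy=3,interpolation=cv2.INTER_CUBIC))
E
```

```text
knob pred crop 0.06 282.7972050955626 239.8295927733217
knob pred crop 0.07 292.6244336324547 244.31279967907912
above 11.0583 [0.4772 0.2906 0.0907] F [0.0492 0.5277 0.1751]
True
down 11.8 [0.4769 0.2905 0.0713] F [-2.7247 -1.1664  9.5025]
hold 12.1 [0.4769 0.2905 0.0713] F [-3.337  -2.2127 10.4774]
```

View pics/s4.png

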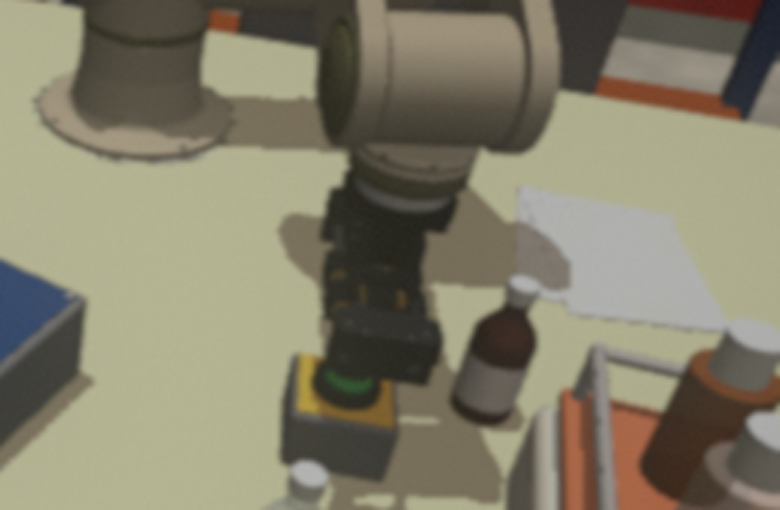

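The fingertips are on the green button (348,380), holding 10 N against the 5 N needed. I'll press slightly harder to confirm it has bottomed, then release.

```bash
python3 - <<'E'
from h import *
np.set_printoptions(precision=4,suppress=True)
def st(l):
    o=r.get_obs();print(l,o["time_s"],o["position"],"F",o["ft_force"])
p=np.array([.4768,.2905,0])
print(r.line_to(p+[0,0,.060],vel=.02,max_force=15)); st("down"); r.pause(.3); st("hold")
r.line_to(p+[0,0,.25],vel=.12); st("up")
r.reach([.30,.10,.30],Q); r.pause(.3); st("away")
a=r.get_image("scene")[120:320,170:480]
cv2.imwrite("pics/s5.png",cv2.resize(a,None,fx=2.5,fy=2.5,interpolation=cv2.INTER_CUBIC))
E
```

```text
True
down 12.3917 [0.4769 0.2905 0.0714] F [-1.5633 -1.7847  7.7446]
hold 12.6917 [0.4769 0.2905 0.0714] F [-2.2626 -2.2105  7.2282]
up 14.3333 [0.4766 0.2904 0.2494] F [-0.3502 -0.0122 -0.1628]
away 15.6667 [0.3003 0.1002 0.2999] F [ 0.2214  0.6333 -0.233 ]
```

View pics/s5.png

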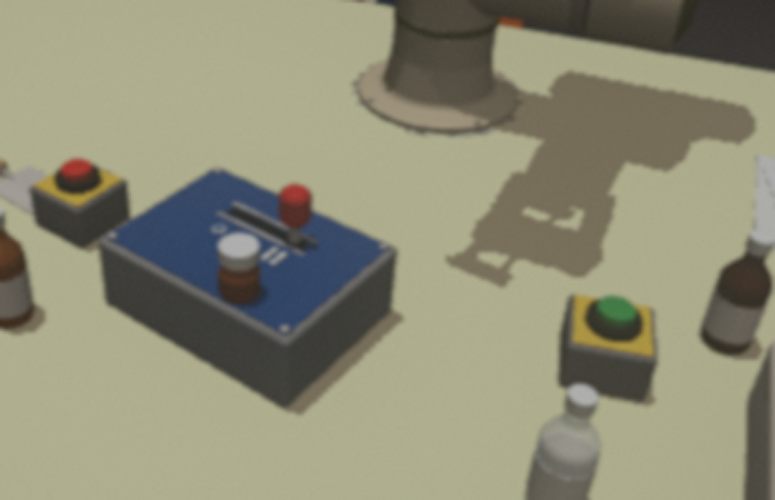

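The knob (295,205) is still at fast, the button (617,310) is back up, and nothing else has moved. I haven't seen the button's 6 mm stroke directly, so I'll press once more, measuring the height at first touch and at the bottom.

```bash
python3 - <<'E'
from h import *
np.set_printoptions(precision=4,suppress=True)
def st(l):
    o=r.get_obs();print(l,o["time_s"],o["position"],"F",o["ft_force"])
a=.15
q=R.from_matrix(np.c_[[-np.sin(a),np.cos(a),0],[np.cos(a),np.sin(a),0],[0,0,-1]]).as_quat()
p=np.array([.4768,.2905,0])
r.reach(p+[0,0,.15],q); r.line_to(p+[0,0,.085],vel=.1); r.pause(.3); st("above")
z=.085
while z>.062:
    z-=.001; h=r.line_to(p+[0,0,z],vel=.02,max_force=18); st(f"{z:.3f} {h}")
    if h or r.get_obs()["ft_force"][2]>22: break
r.line_to(p+[0,0,.25],vel=.12); r.reach([.30,.10,.30],Q); st("away")
E
```

```text
above 17.9667 [0.4769 0.2906 0.0853] F [-0.3055 -0.1924  0.0818]
0.084 False 18.2167 [0.4768 0.2905 0.0839] F [0.4979 0.6386 0.1176]
0.083 False 18.4667 [0.4768 0.2905 0.0829] F [-0.2486  0.6957 -0.4449]
0.082 False 18.7167 [0.4767 0.2905 0.0819] F [-0.6167 -0.35   -0.1501]
0.081 False 18.9667 [0.4768 0.2905 0.0809] F [0.1331 0.3757 0.4509]
0.080 False 19.2167 [0.4767 0.2905 0.0799] F [ 0.2526 -0.7886  0.1488]
0.079 False 19.4667 [0.4768 0.2905 0.0789] F [ 0.1509 -0.7643  0.3341]
0.078 False 19.7167 [0.4767 0.2905 0.0779] F [ 0.3284  0.5141 -0.1854]
0.077 False 19.9667 [0.4769 0.2906 0.0771] F [0.4706 0.3288 1.173 ]
0.076 False 20.2167 [0.4769 0.2905 0.0761] F [-0.3899 -0.2505  2.8371]
0.075 False 20.4667 [0.4769 0.2905 0.0751] F [0.3873 0.292  2.9311]
0.074 False 20.7167 [0.4769 0.2906 0.0741] F [0.8004 0.4301 2.6943]
0.073 False 20.9667 [0.4769 0.2906 0.0731] F [ 1.3529 -0.4782  3.3591]
0.072 False 21.2167 [0.4769 0.2905 0.0721] F [1.3862 1.305  4.6862]
0.071 False 21.4667 [0.4769 0.2905 0.0714] F [-0.6006  0.5188  7.4732]
0.070 False 21.7167 [0.4769 0.2906 0.0712] F [-4.3531 -1.9506 16.2826]
0.069 False 21.9667 [0.477  0.2906 0.0711] F [-6.8259 -2.2818 23.3808]
away 24.6583 [0.3006 0.1002 0.3001] F [ 0.4224  0.5627 -0.0209]
```

The spring force is felt from 0.0773 down to a hard stop at 0.0713 m, so the full 6 mm stroke is confirmed.

```bash
python3 -c "
from plant import r
print(r.sign_off())"
```

```text
the job is handed in; nothing more can be done
None
```

The speed lever is home at fast, the green start button was pressed fully down and let go (then pressed a second time to confirm its 6 mm stroke), nothing else was seen to move, and the job was handed in at about 25 s.

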